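Send the polishing balls to the empty tub

ROBOT

A 6-joint arm with a two-finger parallel gripper is mounted at the origin on the work surface. World frame = base frame: x ahead of the robot, y to its left, z up, the work surface at z = 0. Lengths are in m, angles in degrees, forces in N, time in s.
With the tool pointing down it reaches from about 0.275 to 0.825 m from the base axis. Payload 4.9 kg.
Tool frame: the origin (TCP) lies at the very end of the fingers, on their centre line; the grasp point (between the pads) lies ctrl.grip_depth behind it (ctrl.grip_depth is the distance from the TCP to the grasp point, in m); z points along the fingers, x is the direction in which the jaws open and shut, and the axes are right-handed (so a half turn about z gives the same grasp; the last joint's range is limited). The gripper opens to 85 mm and grips with 20 to 120 N. Pads are 22 mm wide; open, the fingers measure 114 mm over their backs; the gripper's body (76 mm by 85 mm) begins 54 mm behind the grasp point. The pads swing forward as they close: fully open they stand 13 mm farther back than shut.
Start: joints at [56.024, 18.69, -11.035, 60.275, 0, 82.311], TCP at [0.244, 0.493, 0.231] pointing down, gripper open.
Joint ranges: [-152.03, 152.03], [-55.5, 102.48], [-74.3, 77.21], [-110.64, 120.58], [-84.22, 78.4], [-180, 180]. Speed limits (degrees/s): [147.25, 147.25, 180, 180, 180, 180].

INTERFACE

Orientations are given as a 3x3 rotation matrix whose columns are the frame's x, y, z axes.
In Python, from cell import ctrl, viewer gives the robot as it stands.
- The arm moves only by the tool carry_out, never from a script. Its argument "commands" is a list of rows, each a list of 7 numbers: the shift along the tool's x, y, z in mm, then the turn, a rotation vector about the tool's x, y, z in rad, then the finger opening in mm, from 0 to 85.4. A call has 1 to 10 rows; each row shifts and turns the commanded pose from where the row before left it, along the tool's axes as they then stand; what a row does not reach is not made up. A row lasts 1/12 s, in which the tool goes at most 41.7 mm and 7.16 degrees, less where a joint would pass 70% of its speed; a pose out of reach is approached as far as the arm can. A call is refused whole if a number of a shift passes 41.7 or a number of a turn 0.125, either way. A call with a gripper value outside its range is refused whole. The fingers move at their own pace and stop on an object; "squeeze" is the grip in N (left out, the last holds). Time passes only in rows, so rows that do not move let the fingers close. It gives the time, the measured TCP pose, the force and the opening at its end, in the units of the state.
- ctrl.state(): the state, without advancing time (a new reading comes with each control period).
- viewer.grab_frame(name): name is "side" or "top"; returns a dict with "pixels" (400x640x3 uint8, red, green, blue), "depth" (400x640 float32, m along the optical axis (not along the pixel's ray), 0 where there is no reading), "vertical_fov" (degrees; the focal length in pixels is half the picture's height over the tangent of half this angle, whatever the lens; pixels are square), "cx", "cy" (the principal point, pixels), "extrinsics" (4x4, takes a point from camera to world coordinates). Camera axes: x right, y down, z forward; pixel columns grow to the right and rows downward; lengths in m; the calibration is good to about 2 mm. A picture is of the moment at which its call begins.
- ctrl.job_done(): hands the job in, once; it reports no verdict.
The state is a dict: "time_s": time; "joint_positions": joint angles; "qvel": joint speeds; "joint_torque": joint torques, N m; "tcp_pos": TCP position; "tool_rot": TCP orientation; "contact_force": force on the tool from outside, world axes, zero at the start; "wrist_torque": the same for the moment, N m; "width": finger opening in m.
Only numpy, scipy, OpenCV 4.12 (cv2) and the standard library are available. Lean on these libraries where they do the work, as an engineer would, in place of code of your own. Each camera call takes 0.05 s, during which the arm holds its last target. There are 200 camera calls.

TASK

The tub under the right-hand chute of the ball feeder is full. Push the empty steel tub along the bench until it stands under the left-hand chute, up against the stand, and press down the raised left end of the seesaw gate so that it rocks over and rests on its left stop; only then push the shutter knob all the way to the right, so that the four waiting balls run down the left chute into that tub. Work with the fingers only as pushers: lift nothing, do not touch the balls, and leave everything else on the bench where it is.

Things in the scene. Friction and masses are not known exactly. Their poses are not given: they have to be found in the camera images.
- feeder: fixed sheet-metal feeder. Its x points away from the robot, +y left, z up (turned up to 0.2 rad). Origin: on the bench under the middle of the seesaw gate. Base plate 8 mm thick, x -55..170, y -91..91 mm. End plates 100 mm wide (x), 72 mm high, outer faces at y = +98 and -98 mm, each carry an outlet chute. The full tub (fixed, same size as the empty one) stands under the right chute
- left_place (a point): point on the bench, fixed to the feeder (0, 164, 0 mm), where the centre of the empty tub's underside should come: there the tub stands up against the left end plate, under the left chute's mouth
- left_mouth (a point): middle of the floor edge at the lower end of the left chute (feeder 0, 150, 68 mm). The chute is 36 mm wide, runs along the feeder's y, its wall tops 83 mm above the bench at the mouth and 97 mm at the gate; the right chute mirrors it
- lane_end (a point): lower end of the loading lane's floor (feeder 16, 0, 110 mm), at the middle of the gate. The lane is 28 mm wide and rises away from the robot at 0.1 rad, walls 13 mm above its floor; from feeder x = 153 to 224 mm it widens to a pan 80 mm wide, walls 23 mm high
- tub: the empty open steel tub, loose, about 0.3 kg, 120 mm along its x, 130 mm along its y, 55 mm high, wall 3 mm. Origin: centre of its underside, z up. It starts farther left than its place, 60 to 115 mm from it, turned by at most 0.15 rad to the feeder; pushing its outer (+y) face towards the feeder's -y brings it home
- rocker (a joint): angle (rad) of the seesaw gate, a trough 160 mm long, 30 mm wide, along the feeder's y, on a pivot 94 mm above the feeder's origin. -0.25: right end down on its stop (starts here, within 0.04); 0 level; +0.25: left end down. Top-heavy: past level it falls over and stays; under 1 N moves it. Front wall 32 mm above the pivot; a deflector plate 50 mm long at its middle rises to 44 mm
- left_tab (a point): centre of the top face of the gate's left finger tab, a flat plate 34 (x) by 30 (y) by 3 mm on the robot's side of the trough; moves with the gate. In the feeder's frame x = -34, y 54 to 70 mm; about 141 mm high with the right end down, 109 mm with the left end down; free space below it. The right end has the same tab
- shutter (a joint): travel in m of the lane's slide shutter: 0 shut (as it starts), 0.032 fully open; it slides towards the feeder's -y (right) with about 1.2 N of friction and stays where it is left. The balls are free once it is past about 0.028
- shutter_knob (a point): centre of the shutter's black upright knob, 18 mm in diameter and 20 mm high, on a thin stem above the lane; moves with the shutter. Its middle is about 161 mm above the bench; its axis leans 0.1 rad towards the robot; it stands about 25 mm clear above the lane's walls and 18 mm clear above the balls
- ball1: white ceramic polishing ball 1 of 4, 20 mm in diameter, 25 g (its origin turns with it)
- ball1_center (a point): centre of ball 1; the balls wait in line in the lane behind the shutter, ball 1 first
- ball2: white ceramic polishing ball 2 of 4, 20 mm in diameter, 25 g (its origin turns with it)
- ball2_center (a point): centre of ball 2; the balls wait in line in the lane behind the shutter, ball 1 first
- ball3: white ceramic polishing ball 3 of 4, 20 mm in diameter, 25 g (its origin turns with it)
- ball3_center (a point): centre of ball 3; the balls wait in line in the lane behind the shutter, ball 1 first
- ball4: white ceramic polishing ball 4 of 4, 20 mm in diameter, 25 g (its origin turns with it)
- ball4_center (a point): centre of ball 4; the balls wait in line in the lane behind the shutter, ball 1 first
- cast_a: stone dental cast, 71 by 62 by 28 mm, in front of the feeder; a bystander, leave it. Origin: its underside
- cast_b: another such cast, to the right; a bystander, leave it. Origin: its underside
- squeeze_bottle: white squeeze bottle with a red spout, 62 mm in diameter, 200 mm high, behind the full tub; a bystander, leave it. Origin: its underside
- mixing_bowl: yellow mixing bowl, 120 mm across, 65 mm high, at the right; a bystander, leave it. Origin: its underside
- jar: amber glass jar, 56 mm in diameter, 65 mm high, behind the left chute; a bystander, leave it. Origin: its underside
- plaster_spatula: plaster spatula, 200 mm long, lying; a bystander, leave it. Origin: its underside
- stiff_brush: brush, 180 mm long, lying; a bystander, leave it. Origin: its underside

How it is judged (in metres and radians):
On the way, in this order (a step that is already met when the one before it is completed fails the run):
1. the empty tub stands under the left chute and the gate is rocked over to the left, with the shutter still shut (x of tub in the frame of feeder between -0.03 and 0.03 m and y of tub in the frame of feeder between 0.15 and 0.185 m and value of joint rocker above 0.22 rad and value of joint shutter below 0.006 m), for 0.2 s.
2. the shutter is pushed open (value of joint shutter above 0.024 m), for 0.1 s.
At the end, for the whole second after the job is handed in: all four balls lie in the empty tub; the tub stands flat under the left chute, within 22 mm of the left end plate and 30 mm of the chute's middle line; the gate rests left end down (above 0.22 rad) and the shutter is open (above 24 mm) (x of tub in the frame of feeder between -0.03 and 0.03 m and y of tub in the frame of feeder between 0.15 and 0.185 m and angle between tub's own z axis and vertical below 0.1 rad and value of joint rocker above 0.22 rad and value of joint shutter above 0.024 m and x of ball1_center in the frame of tub between -0.06 and 0.06 m and y of ball1_center in the frame of tub between -0.065 and 0.065 m and z of ball1_center in the frame of tub between 0 and 0.05 m and x of ball2_center in the frame of tub between -0.06 and 0.06 m and y of ball2_center in the frame of tub between -0.065 and 0.065 m and z of ball2_center in the frame of tub between 0 and 0.05 m and x of ball3_center in the frame of tub between -0.06 and 0.06 m and y of ball3_center in the frame of tub between -0.065 and 0.065 m and z of ball3_center in the frame of tub between 0 and 0.05 m and x of ball4_center in the frame of tub between -0.06 and 0.06 m and y of ball4_center in the frame of tub between -0.065 and 0.065 m and z of ball4_center in the frame of tub between 0 and 0.05 m); the robot touches nothing.
It fails at once if the tub is lifted or tipped (height (world z) of tub above 0.012 m or angle between tub's own z axis and vertical above 0.25 rad).
It fails at once if a ball is touched by the robot (contact force between any of the fingers, the arm and ball1 above 0.2 N or contact force between any of the fingers, the arm and ball2 above 0.2 N or contact force between any of the fingers, the arm and ball3 above 0.2 N or contact force between any of the fingers, the arm and ball4 above 0.2 N).
It fails at once if a bystander is moved or lifted (distance of any of cast_a, cast_b, squeeze_bottle, mixing_bowl, jar, plaster_spatula, stiff_brush from where it was at the start of the episode above 0.03 m).
It also fails if it takes over 54 s, if anything falls off the work surface, if the arm or the gripper's body presses on something with over 40 N, if the wrist force passes 120 N, or if a joint passes its speed limit or range.

## Working session

There is one attempt and no reset: what is moved stays moved. The work goes in short steps, Python scripts to look and compute and a tool call to move; the robot and the scene stay as the last step left them, time stands still between calls to the robot, and variables do not carry over. Pictures are saved under pics/ and viewed, about 8 in all and at most 12, crops included, and the job is handed in when it is done.

Besides the shell and the picture viewer there is one more tool, called after "Call:" as name(argument=value, ...), one argument or row to a line, values as JSON. carry_out: Moves the arm, as the interface text tells. Its arguments: {"type":"object","properties":{"commands":{"type":"array"},"squeeze":{"type":"number"}},"required":["commands"]}

```bash
mkdir -p pics && cat > h.py <<'E'
import numpy as np, cv2
from cell import ctrl, viewer
def grab(n):
    f=viewer.grab_frame(n); return f
def pts(f):
    d=f["depth"]; h,w=d.shape; fl=h/2/np.tan(np.radians(f["vertical_fov"])/2)
    v,u=np.mgrid[:h,:w]; c=np.stack([(u-f["cx"])/fl*d,(v-f["cy"])/fl*d,d],-1)
    E=np.array(f["extrinsics"]); P=c@E[:3,:3].T+E[:3,3]; P[d==0]=np.nan; return P
def save(f,n): cv2.imwrite(f"pics/{n}.png",f["pixels"][...,::-1])
E
python3 - <<'E'
from h import *
for n in("top","side"):
    f=grab(n); save(f,n+"0"); np.savez(n+"0.npz",P=pts(f),rgb=f["pixels"])
    print(n,np.round(f["extrinsics"],3).tolist(),f["vertical_fov"],f["cx"],f["cy"])
s=ctrl.state(); print(s, ctrl.grip_depth)
E
```

```text
top [[0.026, -0.992, 0.121, 0.341], [-1.0, -0.023, 0.02, -0.161], [-0.017, -0.122, -0.992, 1.504], [0.0, 0.0, 0.0, 1.0]] 51.81033932908538 320.2333235956555 202.14791237710762
side [[-1.0, -0.009, 0.017, 0.484], [-0.019, 0.723, -0.69, 0.68], [-0.006, -0.69, -0.724, 1.002], [0.0, 0.0, 0.0, 1.0]] 48.71553502675763 318.99497106886264 198.36295177665687
{'time_s': 0.1, 'joint_positions': array([ 5.60241053e+01,  1.87286689e+01, -1.10846057e+01,  6.02727239e+01,
       -2.35712519e-04,  8.23121457e+01]), 'qvel': array([-0.01486286, -0.14400494,  0.2280128 , -0.06762675, -0.00150254,
        0.03752968]), 'joint_torque': array([ 1.42441618e-04, -4.44240189e+01,  2.63037783e+01,  7.87595927e-03,
       -1.37578259e-04,  6.18026164e-06]), 'tcp_pos': array([0.24328893, 0.49271639, 0.23058418]), 'tool_rot': array([[ 4.42883429e-01,  8.96578814e-01, -8.35389459e-04],
       [ 8.96577969e-01, -4.42884173e-01, -1.24700203e-03],
       [-1.48801637e-03, -1.96715248e-04, -9.99998874e-01]]), 'contact_force': array([ 0.3606974 , -0.21311793, -0.51254682]), 'wrist_torque': array([ 0.0188163 ,  0.01660818, -0.0505882 ]), 'width': 0.08546181668280534} 0.0187
```

View pics/top0.png

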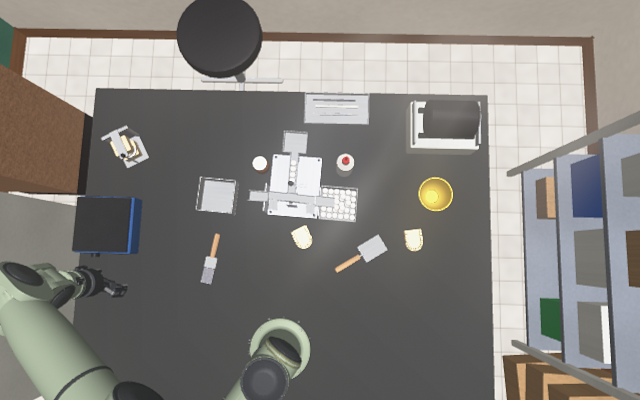

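View pics/side0.png

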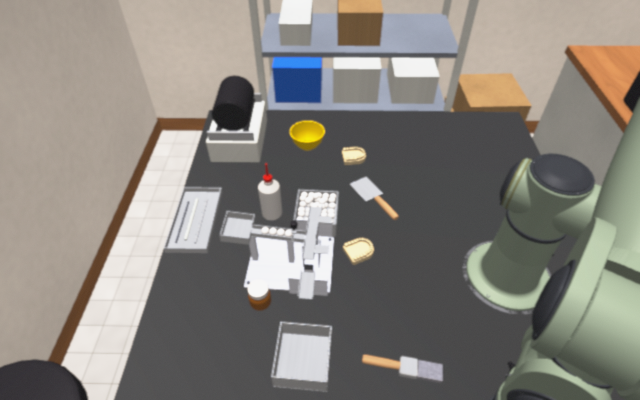

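Top view: the tub is at about (217,195), the feeder base at (296,185), the chute and gate at about (260–335,198), the knob at about (291,184) and the full tub at (340,203). I'll zoom in on both views and print heights.

```bash
python3 - <<'E'
from h import *
t=np.load("top0.npz"); s=np.load("side0.npz")
a=cv2.resize(t["rgb"][120:230,180:370,::-1],None,fx=4.2,fy=4.2,interpolation=cv2.INTER_CUBIC)
cv2.imwrite("pics/topc.png",a)
b=cv2.resize(s["rgb"][180:395,215:375,::-1],None,fx=2.75,fy=2.75,interpolation=cv2.INTER_CUBIC)
cv2.imwrite("pics/sidec.png",b)
P=t["P"]
# tub rim & floor, baseplate, knob
def rect(m,nm):
    q=P[m]; 
    if len(q)<5: print(nm,len(q));return
    r=cv2.minAreaRect(q[:,:2].astype(np.float32)*1000); print(nm,len(q),np.round(q.mean(0),4),np.round(r[0],1),np.round(r[1],1),round(r[2],2))
v,u=np.mgrid[:400,:640]
tub=(u>190)&(u<240)&(v>172)&(v<218); z=P[...,2]
rect(tub&(z>.035)&(z<.07),"rim"); rect(tub&(z>-.0)&(z<.07)&(t["rgb"].min(-1)>110),"tub all")
fe=(u>262)&(u<326)&(v>150)&(v<222)
rect(fe&(z>.003)&(z<.02)&(t["rgb"].min(-1)>150),"base")
dark=(u>280)&(u<302)&(v>172)&(v<195)&(t["rgb"].max(-1)<70)&(z>.1)
rect(dark,"knob")
S=s["P"]; v,u=np.mgrid[:400,:640]
k=(u>283)&(u<303)&(v>217)&(v<238)&(s["rgb"].max(-1)<70)&(S[...,2]>.1)
print("knob side",k.sum(),np.nanmean(S[k],0), np.argwhere(k).mean(0))
for r in range(176,212,2): print(r,[int(1000*x) if x==x else -1 for x in z[r,244:338:3]])
E
```

```text
rim 252 [0.5388 0.2454 0.0495] [534.9 242.9] [132.3 120.5] 86.05
tub all 1018 [0.5397 0.249  0.0114] [541.7 252.6] [152.9 132.1] 85.79
base 1845 [ 0.5898 -0.0379  0.0086] [582.7 -38.7] [231.5 228.6] 87.15
knob 0
knob side 45 [ 0.56648398 -0.02573264  0.16811272] [224.28888889 292.91111111]
176 [2, 0, 4, -1, -2, 3, 3, 0, 5, 10, 10, 7, 4, 6, 5, 115, 138, 130, 11, 6, 11, 12, 8, 10, 5, 8, -2, -8, -3, 1, 2, 6]
178 [-1, 2, 0, -3, -1, -2, 3, -5, 0, 10, 4, 7, 9, 12, 9, 113, 130, 123, 4, 11, 3, 12, 7, 11, 6, 10, 0, -5, -5, -1, 3, -2]
180 [0, 1, 0, 0, 4, 1, 1, 2, 3, 8, 6, 9, 7, 0, 6, 110, 134, 119, 5, 9, 14, 5, 10, 7, 4, 9, 0, 2, 6, -1, 0, 0]
182 [2, -3, 0, 3, 4, 1, -3, 0, -1, 10, 0, 3, 9, 3, 4, 170, 169, 110, 0, 8, 12, 5, 8, 4, 11, 3, -6, 3, 2, 0, -4, 3]
184 [0, 0, -1, 0, 6, -4, 3, 2, 1, 12, 11, 4, 11, 9, 11, 174, 173, 141, 111, 113, 117, 11, 6, -1, 4, 9, -6, 0, -4, 0, -1, -1]
186 [0, -4, 0, 0, 0, 4, 0, 5, 33, 6, 8, 8, 11, 9, 11, 118, 113, 122, 114, 120, 118, 2, 6, 6, 11, 8, 52, 51, 53, 0, -4, 3]
188 [1, 0, -5, 2, -7, 0, 0, 74, 31, 8, 7, 5, 10, 4, 6, 113, 111, 120, 6, 5, 6, 5, 6, 5, 11, 5, 38
[... 766 characters left out ...]
8, 99, 99, 95, 91, 90, 84, 89, 83, 80, 70, 72, 67, 70, 64, 71]
202 [3, 2, 5, 4, 0, 1, -6, 62, 0, 142, 137, 140, 6, 5, 7, 6, 109, 118, 129, 115, 95, 86, 87, 89, 76, 75, 77, 81, 78, 71, 63, 69]
204 [4, 4, 1, 0, -1, 0, 0, 59, -4, 144, 135, 140, 11, 5, 104, 97, 107, 100, 6, 9, 11, 112, 110, 105, 77, 74, 77, 74, 75, 69, 65, 62]
206 [-1, 6, 0, -3, -4, 0, 0, 53, 5, 142, 139, 136, 6, 8, 8, 46, 49, 69, 10, 6, 4, 116, 112, 103, 4, 86, 89, 87, 69, 72, 60, 75]
208 [0, 7, 1, -2, 2, 8, 0, 53, 143, 141, 140, 135, 7, 10, 1, 9, 7, 5, 5, 18, 8, 108, 109, 105, 5, 55, 58, 55, 57, 65, 66, 69]
210 [-6, -2, -6, 0, 2, 0, 1, 49, 2, 8, 9, 12, 16, 10, 7, 3, 12, 2, 7, 3, 9, 116, 111, 109, 8, 40, 56, 49, 62, 61, 52, 61]
```

View pics/topc.png

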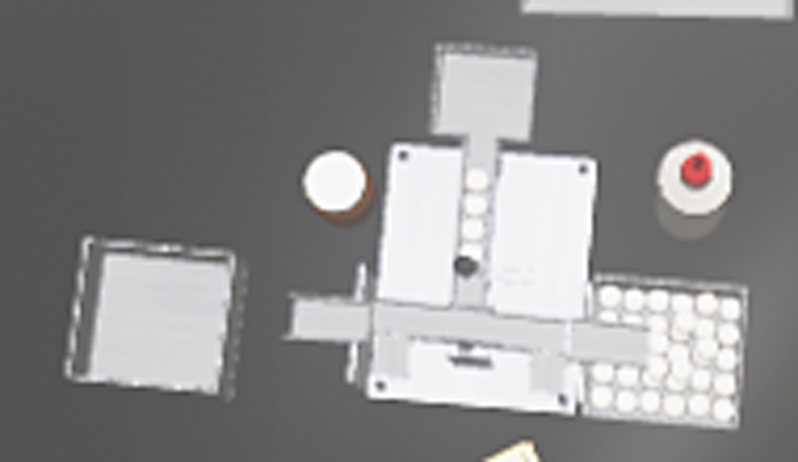

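View pics/sidec.png

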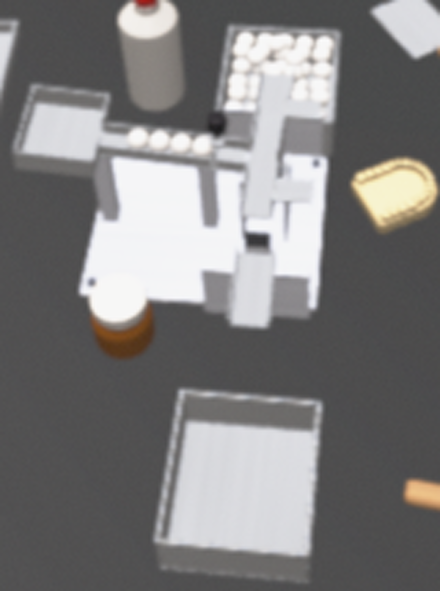

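```bash
cat >> h.py <<'E'
def ray(f,u,v,z):
    fl=200/np.tan(np.radians(f["vertical_fov"])/2); E=np.array(f["extrinsics"])
    d=E[:3,:3]@np.array([(u-f["cx"])/fl,(v-f["cy"])/fl,1]); o=E[:3,3]; return o+d*(z-o[2])/d[2]
E
python3 - <<'E'
from h import *
f=grab("top"); t=np.load("top0.npz"); P=t["P"]
pc=lambda x,y:ray(f,180+x/4.2-.4,120+y/4.2-.4,.008)[:2]
c=[pc(390,143),pc(596,157),pc(367,397),pc(580,413)]
ref=np.array([[.17,.091],[.17,-.091],[-.055,.091],[-.055,-.091]])
q=np.array(c); print(np.round(q,4))
A=ref-ref.mean(0);B=q-q.mean(0); th=np.arctan2((A[:,0]*B[:,1]-A[:,1]*B[:,0]).sum(),(A*B).sum())
R=np.array([[np.cos(th),-np.sin(th)],[np.sin(th),np.cos(th)]]); o=q.mean(0)-R@ref.mean(0)
print("feeder",o,th,"res",np.round((q-o)@R-ref,4).tolist())
w=lambda x,y:np.round(o+R@np.array([x,y]),4)
print("place",w(0,.164),"tab",w(-.034,.062),"lane_end",w(.016,0))
fe=lambda p:np.round((p-o)@R,4)
v,u=np.mgrid[:400,:640]; z=P[...,2]
m=(u>265)&(u<282)&(v>202)&(v<214)&(z>.125); print("tab",fe(np.median(P[m][:,:2],0)),np.median(P[m],0),m.sum())
m=(u>286)&(u<296)&(v>178)&(v<188)&(z>.16); print("knob",fe(np.median(P[m][:,:2],0)),np.median(P[m],0),m.sum())
m=(u>190)&(u<242)&(v>172)&(v<220)&(z>.045)&(z<.065); r=cv2.minAreaRect(P[m][:,:2].astype(np.float32)*1000); print("tub",r,fe(np.array(r[0])/1000))
m=(u>195)&(u<236)&(v>178)&(v<212)&(abs(z)<.01)&(t["rgb"].min(-1)>140);r=cv2.minAreaRect(P[m][:,:2].astype(np.float32)*1000); print("floor",r)
for n,b in (("jar",(248,272,150,175)),("bottle",(334,356,150,178))):
    m=(u>b[0])&(u<b[1])&(v>b[2])&(v<b[3])&(z>.04); print(n,fe(np.median(P[m][:,:2],0)),np.median(P[m],0))
kt=ray(f,180+465/4.2,120+265/4.2,.169); print("knob ray",kt,fe(kt[:2]))
tb=ray(f,180+393/4.2,120+355/4.2,.141); print("tab ray",tb,fe(tb[:2]))
E
```

```text
[[ 0.7014  0.0526]
 [ 0.6927 -0.1303]
 [ 0.475   0.0636]
 [ 0.4656 -0.1222]]
feeder [ 0.52622013 -0.03149964] -0.04505082930240306 res [[0.0012, 0.0009], [0.0007, -0.0002], [-0.0004, 0.0017], [-0.0015, -0.0023]]
place [0.5336 0.1323] tab [0.495 0.032] lane_end [ 0.5422 -0.0322]
tab [-0.0382  0.0552] [0.49054725 0.02534317 0.14151365] 64
knob [0.0388 0.0007] [ 0.56504199 -0.03252418  0.1696401 ] 24
tub ((534.928466796875, 242.87747192382812), (132.27757263183594, 120.54247283935547), 86.04869079589844) [-0.0037  0.2745]
floor ((543.769775390625, 259.89306640625), (138.1339111328125, 122.35224151611328), 89.31028747558594)
jar [0.1176 0.125 ] [0.6493095  0.08811337 0.06454386]
bottle [ 0.122  -0.1763] [ 0.64012483 -0.21312354  0.12075854]
knob ray [ 0.56487817 -0.0345104   0.169     ] [ 0.0388 -0.0013]
tab ray [0.49578796 0.02295869 0.141     ] [-0.0329  0.053 ]
```

Call:
carry_out(
  commands=[
    [0,0,0,0,0,0.1157,85],
    [0,0,0,0,0,0.1157,85],
    [0,0,0,0,0,0.1157,85],
    [0,0,0,0,0,0.1157,85],
    [0,0,0,0,0,0.1157,85],
    [0,0,0,0,0,0.1157,85],
    [0,0,0,0,0,0.1157,85],
    [0,0,0,0,0,0.1157,85],
    [0,0,0,0,0,0.1157,85],
    [0,0,0,0,0,0.1157,85],
  ],
)

```text
time_s: 0.98
tcp_pos: [0.2434, 0.4929, 0.2309]
tool_rot: [[0.999, -0.051, -0.0], [-0.051, -0.999, -0.001], [-0.0, 0.001, -1.0]]
contact_force: [0.2, 0.8, 0.4]
width: 0.0847
```

Call:
carry_out(
  commands=[
    [30,12.5,0,0,0,0,85],
    [30,12.5,0,0,0,0,85],
    [30,12.5,0,0,0,0,85],
    [30,12.5,0,0,0,0,85],
    [30,12.5,0,0,0,0,85],
    [30,12.5,0,0,0,0,85],
    [30,12.5,0,0,0,0,85],
    [30,12.5,0,0,0,0,85],
    [30,12.5,0,0,0,0,85],
    [30,12.5,0,0,0,0,85],
  ],
)

```text
time_s: 1.82
tcp_pos: [0.5388, 0.3538, 0.2309]
tool_rot: [[0.999, -0.045, -0.001], [-0.045, -0.999, -0.0], [-0.001, 0.0, -1.0]]
contact_force: [0.7, 0.9, -0.1]
width: 0.085
```

Call:
carry_out(
  commands=[
    [0,0,35,0,0,0,85],
    [0,0,35,0,0,0,85],
    [0,0,35,0,0,0,85],
    [0,0,35,0,0,0,85],
    [0,0,35,0,0,0,85],
    [0,0,25,0,0,0,85],
    [0,0,16,0,0,0,85],
    [0,0,0,0,0,0,85],
    [0,0,0,0,0,0,85],
  ],
)

```text
time_s: 2.57
tcp_pos: [0.5367, 0.3543, 0.0142]
tool_rot: [[0.999, -0.045, -0.002], [-0.045, -0.999, -0.001], [-0.002, 0.001, -1.0]]
contact_force: [0.5, 0.3, -0.1]
width: 0.0847
```

Call:
carry_out(
  commands=[
    [0,12,0,0,0,0,85],
    [0,12,0,0,0,0,85],
    [0,12,0,0,0,0,85],
    [0,12,0,0,0,0,85],
    [0,12,0,0,0,0,85],
    [0,12,0,0,0,0,85],
    [0,12,0,0,0,0,85],
    [0,12,0,0,0,0,85],
    [0,12,0,0,0,0,85],
    [0,12,0,0,0,0,85],
  ],
)

```text
time_s: 3.4
tcp_pos: [0.5322, 0.2338, 0.0153]
tool_rot: [[0.999, -0.045, -0.0], [-0.045, -0.999, 0.0], [-0.0, -0.0, -1.0]]
contact_force: [-0.3, 3.0, 2.7]
width: 0.0848
```

Call:
carry_out(
  commands=[
    [0,6,0,0,0,0,85],
    [0,5,0,0,0,0,85],
    [0,4,0,0,0,0,85],
    [0,3,0,0,0,0,85],
    [0,0,0,0,0,0,85],
  ],
)

```text
time_s: 3.82
tcp_pos: [0.5312, 0.2161, 0.015]
tool_rot: [[0.999, -0.045, -0.001], [-0.045, -0.999, -0.001], [-0.001, 0.001, -1.0]]
contact_force: [0.5, -0.6, 0.1]
width: 0.0849
```

```bash
python3 - <<'E'
from h import *
f=grab("side"); save(f,"side1"); cv2.imwrite("pics/side1c.png",cv2.resize(f["pixels"][170:395,200:440,::-1],None,fx=2.5,fy=2.5))
E
```

```text
(no output)
```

View pics/side1c.png

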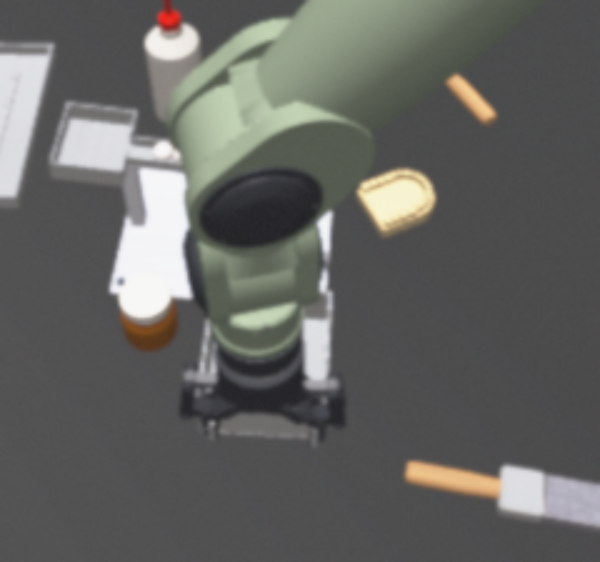

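The arm hides most of the tub. From the TCP I estimate the tub at feeder y ≈ 0.172. I'll creep in to contact.

Call:
carry_out(
  commands=[
    [0,2,0,0,0,0,85],
    [0,2,0,0,0,0,85],
    [0,1,0,0,0,0,85],
    [0,0,0,0,0,0,85],
  ],
)

```text
time_s: 4.2
tcp_pos: [0.5309, 0.2116, 0.015]
tool_rot: [[0.999, -0.045, -0.001], [-0.045, -0.999, -0.001], [-0.001, 0.001, -1.0]]
contact_force: [-0.3, 0.3, 0.2]
width: 0.0855
```

Call:
carry_out(
  commands=[
    [0,1,0,0,0,0,85],
    [0,1,0,0,0,0,85],
    [0,0,0,0,0,0,85],
  ],
)

```text
time_s: 4.45
tcp_pos: [0.5312, 0.2106, 0.0153]
tool_rot: [[0.999, -0.045, 0.0], [-0.045, -0.999, 0.002], [-0.0, -0.002, -1.0]]
contact_force: [0.3, 4.2, -1.0]
width: 0.0851
```

Call:
carry_out(
  commands=[
    [0,-15,0,0,0,0,85],
    [0,-20,0,0,0,0,85],
    [0,-10,-30,0,0,0,60],
    [0,0,-35,0,0,0,30],
    [0,0,-35,0,0,0,0],
    [0,0,-35,0,0,0,0],
    [0,0,-35,0,0,0,0],
    [0,0,-35,0,0,0,0],
    [0,0,0,0,0,0,0],
    [0,0,0,0,0,0,0],
  ],
)

```text
time_s: 5.28
tcp_pos: [0.5348, 0.2549, 0.223]
tool_rot: [[0.999, -0.045, 0.005], [-0.045, -0.999, 0.001], [0.005, -0.001, -1.0]]
contact_force: [0.9, -0.2, -0.8]
width: -0.0001
```

```bash
python3 - <<'E'
from h import *
f=grab("top"); save(f,"top2"); cv2.imwrite("pics/top2c.png",cv2.resize(f["pixels"][130:240,190:350,::-1],None,fx=4.5,fy=4.5,interpolation=cv2.INTER_CUBIC))
print(ctrl.state()["tcp_pos"],ctrl.state()["width"])
E
```

```text
[0.53348576 0.25454638 0.22083668] -0.00018051442230576943
```

View pics/top2c.png

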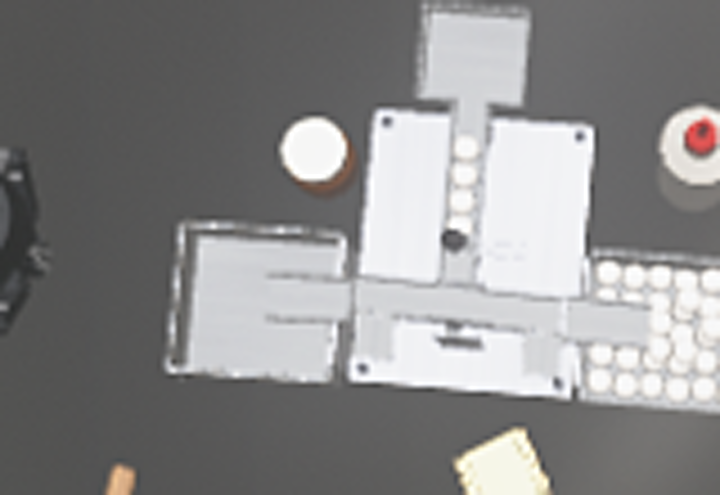

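The tub is flush against the left end plate, with its right wall at about (342,300) in the crop and the chute mouth over it. The balls and knob are in place. Next I'll go over the left tab.

Call:
carry_out(
  commands=[
    [-4,28,0,0,0,0,0],
    [-4,28,0,0,0,0,0],
    [-4,28,0,0,0,0,0],
    [-4,28,0,0,0,0,0],
    [-4,28,0,0,0,0,0],
    [-4,28,0,0,0,0,0],
    [-4,28,0,0,0,0,0],
    [-4,28,0,0,0,0,0],
    [0,0,0,0,0,0,0],
    [0,0,0,0,0,0,0],
  ],
)

```text
time_s: 6.17
tcp_pos: [0.4898, 0.0313, 0.2187]
tool_rot: [[0.999, -0.048, -0.003], [-0.048, -0.999, -0.0], [-0.003, 0.0, -1.0]]
contact_force: [-0.5, 0.1, -0.4]
width: -0.0002
```

Call:
carry_out(
  commands=[
    [0,0,25,0,0,0,0],
    [0,0,25,0,0,0,0],
    [0,0,15,0,0,0,0],
    [0,0,0,0,0,0,0],
  ],
)

```text
time_s: 6.5
tcp_pos: [0.4879, 0.0337, 0.1513]
tool_rot: [[0.999, -0.044, -0.008], [-0.044, -0.999, 0.001], [-0.008, -0.0, -1.0]]
contact_force: [-0.6, -0.0, -0.9]
width: -0.0
```

Call:
carry_out(
  commands=[
    [2,1,5,0,0,0,0],
    [1,0,5,0,0,0,0],
    [0,0,5,0,0,0,0],
    [0,0,5,0,0,0,0],
    [0,0,5,0,0,0,0],
    [0,0,5,0,0,0,0],
    [0,0,5,0,0,0,0],
    [0,0,3,0,0,0,0],
    [0,0,0,0,0,0,0],
    [0,0,0,0,0,0,0],
  ],
)

```text
time_s: 7.33
tcp_pos: [0.4939, 0.0314, 0.1171]
tool_rot: [[0.999, -0.045, -0.0], [-0.045, -0.999, -0.0], [-0.0, 0.0, -1.0]]
contact_force: [-0.2, 0.0, 0.4]
width: -0.0001
```

Call:
carry_out(
  commands=[
    [0,0,-15,0,0,0,0],
    [0,0,-30,0,0,0,0],
    [0,0,-35,0,0,0,0],
    [0,0,-35,0,0,0,0],
    [0,40,0,0,0,0,0],
    [0,40,0,0,0,0,0],
    [-30,30,0,0,0,0,0],
    [-30,0,0,0,0,0,0],
    [0,0,0,0,0,0,0],
  ],
)

```text
time_s: 8.08
tcp_pos: [0.4245, -0.0755, 0.2318]
tool_rot: [[0.999, -0.049, -0.005], [-0.049, -0.999, 0.001], [-0.005, -0.001, -1.0]]
contact_force: [-0.8, 0.2, -0.1]
width: 0.0002
```

```bash
python3 - <<'E'
from h import *
f=grab("side"); cv2.imwrite("pics/side3c.png",cv2.resize(f["pixels"][180:340,215:375,::-1],None,fx=3.5,fy=3.5,interpolation=cv2.INTER_CUBIC))
s=ctrl.state(); print(s["tcp_pos"],s["time_s"])
P=pts(f); rgb=f["pixels"]; z=P[...,2]; q=P.reshape(-1,3)
o=np.array([.52622,-.0315]); th=-.04505; R=np.array([[np.cos(th),-np.sin(th)],[np.sin(th),np.cos(th)]]); F=(P[...,:2]-o)@R
m=(abs(F[...,0]+.036)<.012)&(abs(F[...,1]-.068)<.015)&(z>.08)&(z<.16); print("L tab z",np.nanmedian(z[m]),m.sum())
m=(abs(F[...,0]+.036)<.012)&(abs(F[...,1]+.06)<.015)&(z>.08)&(z<.16); print("R tab z",np.nanmedian(z[m]),m.sum())
k=(rgb.max(-1)<70)&(z>.15)&(z<.175)&(abs(F[...,0]-.038)<.02)&(abs(F[...,1])<.05); print("knob",np.median(P[k],0),np.median(F[k],0),k.sum())
E
```

```text
[ 0.42730717 -0.07554322  0.23237587] 8.1333
L tab z 0.11006300106129074 92
R tab z 0.1425417896569442 58
knob [ 0.56636503 -0.02532579  0.16973047] [0.03964855 0.00787162] 45
```

View pics/side3c.png

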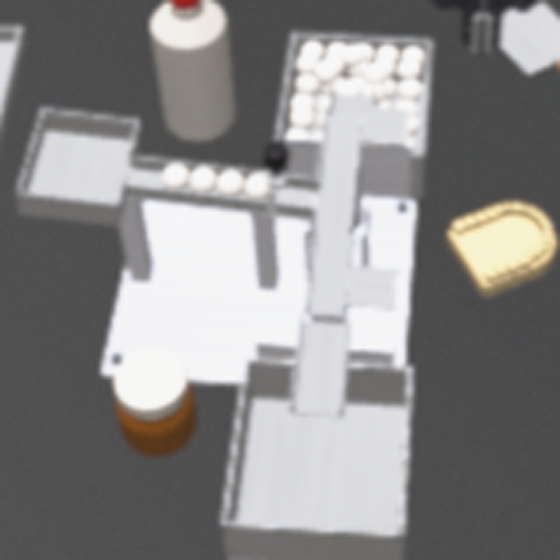

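The gate has rocked over: left tab 0.110, right tab 0.143. The knob is still shut at crop (275,157), with the balls behind it. I'll go to the left of the knob at height.

Call:
carry_out(
  commands=[
    [17,-12,0,0,0,0,0],
    [17,-12,0,0,0,0,0],
    [17,-12,0,0,0,0,0],
    [17,-12,0,0,0,0,0],
    [17,-12,0,0,0,0,0],
    [17,-12,0,0,0,0,0],
    [17,-12,0,0,0,0,0],
    [17,-14,0,0,0,0,0],
    [0,0,0,0,0,0,0],
    [0,0,0,0,0,0,0],
  ],
)

```text
time_s: 8.97
tcp_pos: [0.5711, 0.0176, 0.232]
tool_rot: [[0.999, -0.043, 0.0], [-0.043, -0.999, -0.0], [0.0, 0.0, -1.0]]
contact_force: [-0.2, -0.3, -0.5]
width: 0.0
```

Call:
carry_out(
  commands=[
    [0,0,20,0,0,0,0],
    [0,0,20,0,0,0,0],
    [0,0,20,0,0,0,0],
    [0,0,14,0,0,0,0],
    [0,0,0,0,0,0,0],
    [0,0,0,0,0,0,0],
  ],
)

```text
time_s: 9.47
tcp_pos: [0.5692, 0.0164, 0.1581]
tool_rot: [[0.999, -0.045, -0.002], [-0.045, -0.999, 0.0], [-0.002, -0.0, -1.0]]
contact_force: [0.4, -0.4, 1.3]
width: -0.0003
```

Call:
carry_out(
  commands=[
    [0,10,0,0,0,0,0],
    [0,10,0,0,0,0,0],
    [0,7,0,0,0,0,0],
    [0,7,0,0,0,0,0],
    [0,7,0,0,0,0,0],
    [0,7,0,0,0,0,0],
    [0,7,0,0,0,0,0],
    [0,4,0,0,0,0,0],
    [0,2,0,0,0,0,0],
    [0,0,0,0,0,0,0],
  ],
)

```text
time_s: 10.3
tcp_pos: [0.5673, -0.0437, 0.1584]
tool_rot: [[0.999, -0.045, 0.0], [-0.045, -0.999, 0.003], [0.0, -0.003, -1.0]]
contact_force: [0.7, 4.9, 2.3]
width: 0.0003
```

Call:
carry_out(
  commands=[
    [0,1,0,0,0,0,0],
    [0,1,0,0,0,0,0],
    [0,1,0,0,0,0,0],
    [0,0,0,0,0,0,0],
  ],
)

```text
time_s: 10.63
tcp_pos: [0.5673, -0.044, 0.1584]
tool_rot: [[0.999, -0.043, 0.001], [-0.043, -0.999, 0.007], [0.001, -0.007, -1.0]]
contact_force: [0.3, 11.2, 3.0]
width: -0.0
```

At the end stop (force is rising with no movement). I'll back off, rise, move clear and look.

Call:
carry_out(
  commands=[
    [0,-8,0,0,0,0,0],
    [0,-20,0,0,0,0,0],
    [0,-10,-20,0,0,0,0],
    [0,0,-35,0,0,0,0],
    [0,0,-35,0,0,0,0],
    [-35,0,0,0,0,0,0],
    [-40,0,0,0,0,0,0],
    [-40,0,0,0,0,0,0],
    [-40,0,0,0,0,0,0],
    [0,0,0,0,0,0,0],
  ],
)

```text
time_s: 11.47
tcp_pos: [0.4049, -0.0014, 0.2466]
tool_rot: [[0.999, -0.045, -0.009], [-0.045, -0.999, -0.0], [-0.009, 0.001, -1.0]]
contact_force: [-0.8, 0.6, -0.6]
width: -0.0002
```

Call:
carry_out(
  commands=[
    [0,0,0,0,0,0,0],
    [0,0,0,0,0,0,0],
    [0,0,0,0,0,0,0],
    [0,0,0,0,0,0,0],
    [0,0,0,0,0,0,0],
    [0,0,0,0,0,0,0],
    [0,0,0,0,0,0,0],
    [0,0,0,0,0,0,0],
    [0,0,0,0,0,0,0],
    [0,0,0,0,0,0,0],
  ],
)

```text
time_s: 12.3
tcp_pos: [0.414, -0.0025, 0.2482]
tool_rot: [[0.999, -0.045, -0.0], [-0.045, -0.999, -0.0], [-0.0, 0.0, -1.0]]
contact_force: [0.3, 0.4, -0.8]
width: 0.0001
```

```bash
python3 - <<'E'
from h import *
f=grab("side"); cv2.imwrite("pics/side4c.png",cv2.resize(f["pixels"][180:350,215:375,::-1],None,fx=3.4,fy=3.4,interpolation=cv2.INTER_CUBIC))
P=pts(f); z=P[...,2]; rgb=f["pixels"]
o=np.array([.52622,-.0315]); th=-.04505; R=np.array([[np.cos(th),-np.sin(th)],[np.sin(th),np.cos(th)]]); F=(P[...,:2]-o)@R
m=(abs(F[...,0]+.036)<.012)&(abs(F[...,1]-.068)<.015)&(z>.08)&(z<.16); print("L tab z",np.nanmedian(z[m]),m.sum())
k=(rgb.max(-1)<70)&(z>.15)&(z<.175)&(abs(F[...,0]-.038)<.02)&(abs(F[...,1])<.06); print("knob",np.median(F[k],0),k.sum())
s=ctrl.state(); print(s["tcp_pos"],s["time_s"],s["contact_force"])
E
```

```text
L tab z 0.10983033065507736 86
knob [ 0.04048976 -0.02325361] 40
[ 0.41400194 -0.00249751  0.24827587] 12.35 [0.14904896 0.46569209 0.14371324]
```

View pics/side4c.png

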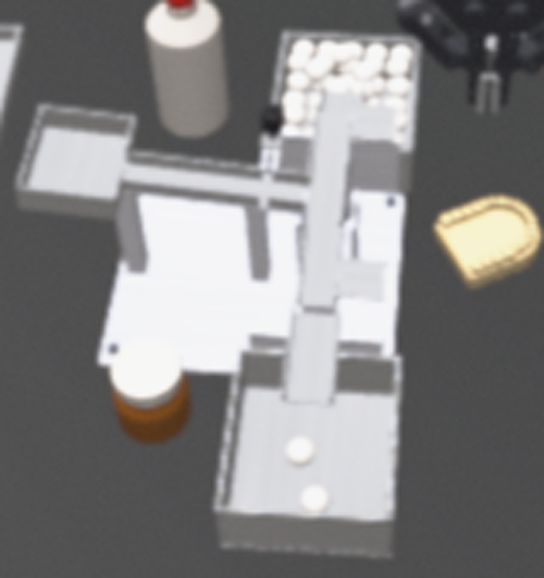

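The knob moved 31 mm. The lane is empty, and two balls show in the tub at about (300,450) and (314,498). The other two are hidden or still rolling, so I'll wait and check from the top.

Call:
carry_out(
  commands=[
    [-20,0,0,0,0,0,0],
    [0,0,0,0,0,0,0],
    [0,0,0,0,0,0,0],
    [0,0,0,0,0,0,0],
    [0,0,0,0,0,0,0],
    [0,0,0,0,0,0,0],
    [0,0,0,0,0,0,0],
    [0,0,0,0,0,0,0],
    [0,0,0,0,0,0,0],
    [0,0,0,0,0,0,0],
  ],
)

```text
time_s: 13.18
tcp_pos: [0.3941, -0.0016, 0.2483]
tool_rot: [[0.999, -0.045, -0.0], [-0.045, -0.999, -0.0], [-0.0, 0.0, -1.0]]
contact_force: [0.9, -0.5, 0.5]
width: -0.0001
```

```bash
python3 - <<'E'
from h import *
f=grab("top"); g=grab("side")
a=cv2.resize(f["pixels"][140:230,220:345,::-1],(500,360),interpolation=cv2.INTER_CUBIC)
b=cv2.resize(g["pixels"][265:345,270:340,::-1],(300,360),interpolation=cv2.INTER_CUBIC)
cv2.imwrite("pics/fin.png",np.hstack([a,b]))
E
```

```text
(no output)
```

View pics/fin.png

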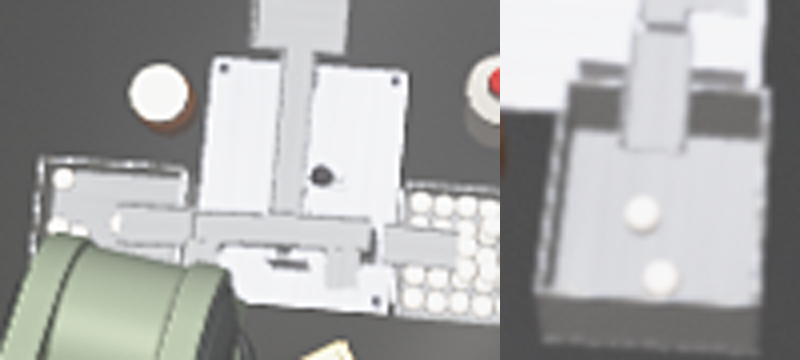

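Top view: four balls in the tub, at (63,178), (55,222), (78,230) and (118,222). The lane and gate are empty.

```bash
python3 -c "
from cell import ctrl
print(ctrl.job_done())"
```

```text
the job is handed in; nothing more can be done
None
```

I pushed the empty tub up against the left end plate and rocked the gate over to its left stop. Then I pushed the shutter knob to its right-hand stop, and the four balls ran into the tub. I handed the job in at about 13 s of the allowed 54 s; no verdict is reported.

**Last checks:**
- **Tub:** in the last pictures it stands flush against the left end plate, under the chute.
- **Gate:** the left tab is about 110 mm high, which matches the left end being down.
- **Shutter:** the knob moved about 31 mm, and the force rose with no further movement at the stop.
- **Balls:** the top view shows four balls in the tub, and the lane and gate are empty. The side view shows only two, and I take the other two to be hidden behind the tub's near wall.
- **Robot:** the arm was standing clear of everything, with wrist force readings around 1 N or less, which is sensor noise.

I did not measure the bystanders again at the end. The jar, bottle and nearest cast look unmoved in the later pictures, and nothing I moved went near the others.

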